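# Load the fluid crate and hold its index plunger out

## Task

Set the blue tin and the orange tin upright on the bottom of the red crate, each in the cell whose floor pad has its own colour; lower them in, do not drop or tip them, and leave the other tins and everything else on the bench where they stand. When both are in and let go, grip the black knob of the index plunger at the end of the crate, pull it straight up all the way to its stop so that its pin is clear of the hole in the docking plate, and keep holding it there: the program finishes while the gripper still holds the plunger out against its spring, so that a mechanic can slide the crate off.

Things in the scene. Friction and masses are not known exactly. Their poses are not given: they have to be found in the camera images.
- caddy: Fixed red crate, a row of 4 cells, on a steel docking plate 100 x 420 x 14 mm. Origin: on the bench under the middle of the row; z up, y along the row (cell centres at y = -112.5, -37.5, 37.5, 112.5 mm), x across. Crate 84 (x) x 311 (y) mm; cells 74 (x) x 71 (y) mm inside; walls and dividers 5 mm thick, tops 65 mm above the bench; bare cell floor at 25 mm. Plunger at x = 0, y = -210 mm. Yaw within 0.2 rad.
- blue_pad_top (a point): Blue square pad, 70 x 68 x 3 mm, lying on the floor of one crate cell. Point: centre of its upper face, 28 mm above the bench; it is the centre of that cell. z up. Which cell it is in varies.
- orange_pad_top (a point): Orange square pad of the same size in another cell. Point: centre of its upper face, 28 mm above the bench; it is the centre of that cell. z up. Which cell it is in varies.
- blue_tin_mid (a point): Blue round fluid tin, white band, black cap, loose on the bench in front of the crate (left or right). 54 mm diameter, straight-sided from the foot up to 90 mm, then a low cone and a cap of 25 mm diameter up to 115 mm overall. Point: on its axis, 57.5 mm above its foot (half-way up). z is the tin's axis, up. 0.2 to 0.4 kg.
- orange_tin_mid (a point): Orange round fluid tin with a white band and black cap, same shape and size as the blue one, loose on the bench in front of the crate; either tin may be the left one. Point: on its axis, 57.5 mm above its foot. z is the tin's axis, up. About 0.2 to 0.4 kg.
- plunger (a joint): Upward travel of the index plunger (m): 0 = sprung home, its 10 mm pin in the hole of the docking plate; 0.024 = fully up against its solid stop, pin tip about 11 mm above the plate. The spring pulls down with about 4 N at 0, about 10 N at 0.024; let go, it snaps back.
- knob_grip (a point): Centre of the black round knob on top of the plunger, on its axis, 107 mm above the bench when home; z up, along the pull; moves with it. Grip 26 mm diameter from 15 mm below this point to 11 mm above it; then a flange 32 mm diameter, 7 mm thick, yellow dot on top. Beneath the grip 11 mm of bare 10 mm stem, then a 26 mm brass collar on the steel lug, top at 81 mm.
- grey_tin1_mid (a point): Bare-metal tin with a green band and white cap, same shape and size as the coloured ones, already standing in a crate cell; leave it. Point: on its axis, half-way up.
- grey_tin2_mid (a point): A second bare-metal tin like it, in another crate cell; leave it. Point: on its axis, half-way up.
- strut_mount: Bystander: round black rubber strut mount, 110 mm diameter, 36 mm tall with three studs, on the bench in front of the crate. Origin: centre of its underside.
- spray_can_mid (a point): Bystander: white and blue spray can with red cap, 60 mm diameter, 184 mm tall, standing to the left (+y) of the crate. Point: on its axis, half-way up.
- boot_mid (a point): Bystander: black ribbed dust boot, 80 mm diameter, 130 mm tall, standing beyond the crate. Point: on its axis, half-way up.
- screwdriver: Bystander: screwdriver with orange handle, lying on the right (-y). Origin: underside of its middle.
- wrench: Bystander: steel wrench lying on the left (+y). Origin: underside of its middle.

How it is judged:
By the outcome, as a careful person would: the job done as asked, in the order asked, and still so for the second after the job is handed in, while the arm keeps its last pose, push and grip.
It also fails if it takes over 61 s, if anything falls off the work surface, if the arm or the gripper's body presses on something with over 40 N, if the wrist force passes 120 N, or if a joint passes its speed limit or range.

## Robot

A 6-joint arm with a two-finger parallel gripper is mounted at the origin on the work surface. World frame = base frame: x ahead of the robot, y to its left, z up, the work surface at z = 0. Lengths are in m, angles in rad, forces in N, time in s.
With the tool pointing down it reaches from about 0.375 to 0.9 m from the base axis. Payload 3.1 kg.
Tool frame: the origin (TCP) lies between the finger pads; the fingertips stand manip.nose_length ahead of it and the grasp point (between the pads) lies 5 mm behind it (manip.nose_length is the distance from the TCP to the fingertips, in m); z points along the fingers, y is the line along which they close (so a half turn about z gives the same grasp; the last joint's range is limited). The gripper opens to 85 mm and grips with 20 to 120 N. Pads are 22 mm wide; open, the fingers measure 114 mm over their backs; the gripper's body (76 mm by 85 mm) begins 54 mm behind the grasp point. The pads swing forward as they close: fully open they stand 13 mm farther back than shut.
Start: joints at [0.96, 0.527, 1.433, -0, 1.181, -0.178], TCP at [0.262, 0.567, 0.245] pointing down, gripper open.
Joint ranges: [-3.08, 3.08], [-0.75, 2.2], [0.22, 2.44], [-1.43, 4.57], [0, 2.65], [-2.85, 2.85]. Speed limits (rad/s): [2.79, 2.79, 3.14, 3.14, 3.14, 3.14].

## Interface

Orientations are given as a unit quaternion [x, y, z, w].
In Python, from station import monitor, eyes, job, manip gives the robot as it stands.
- The arm moves only by the shell command python3 -m pendant 'ROWS' [FORCE]. ROWS is JSON, a list that holds one entry, the list of rows, each a list of 7 numbers: the shift along the tool's x, y, z as a fraction of full scale, then the turn, a rotation vector about the tool's x, y, z as a fraction of full scale, then the opening, from 0 (shut) to 1 (fully open). A call has 1 to 20 rows; each row shifts and turns the commanded pose from where the row before left it, along the tool's axes as they then stand; what a row does not reach is not made up. Full scale, the value 1, is 800 mm for a shift and 0.12 rad for a turn. A row lasts 1/10 s, in which the tool goes at most 50 mm and 8.59 degrees, less where a joint would pass 70% of its speed; a pose out of reach is approached as far as the arm can. A call with a number of a shift or a turn outside -1 to 1 is refused whole. A call with a gripper value outside its range is refused whole. The fingers move at their own pace and stop on an object; FORCE is the grip in N (left out, the last holds). Time passes only in rows, so rows that do not move let the fingers close. It gives the time, the measured TCP pose, the force, the opening and the grip force at its end, in the units of the state.
- monitor.sense(): the state, without advancing time (a new reading comes with each control period).
- eyes.snapshot(name): name is "scene" or "top" or "wrist"; returns a dict with "pixels" (420x560x3 uint8, red, green, blue), "depth" (420x560 float32, m along the optical axis (not along the pixel's ray), 0 where there is no reading), "intrinsics" (3x3 intrinsics, pixels), "eye" and "attitude" of the camera in the world. Camera axes: x right, y down, z forward; pixel columns grow to the right and rows downward; lengths in m; the calibration is good to about 2 mm. A picture is of the moment at which its call begins.
- job.sign_off(): hands the job in; it is judged then, once.
The state is a dict: "t": time; "q": joint angles; "qd": joint speeds; "tau": joint torques, N m; "tcp_pos": TCP position; "tool_rot": TCP orientation; "force": force on the tool from outside, world axes, zero at the start; "ft_torque": the same for the moment, N m; "finger_gap": opening from 0.0 (shut) to 1.0 (fully open); "gripper_force": force on a finger pad.
Only numpy, scipy, OpenCV 4.12 (cv2) and the standard library are available. Lean on these libraries where they do the work, as an engineer would, in place of code of your own. Each camera call takes 0.05 s, during which the arm holds its last target. There are 200 camera calls.

## Working session

There is one attempt and no reset: what is moved stays moved. The work goes in short steps, Python scripts to look and compute and a shell command to move; the robot and the scene stay as the last step left them, time stands still between calls to the robot, and variables do not carry over. Pictures are saved under pics/ and viewed, at most 10 in all, crops included, and the job is handed in when it is done.

```bash
mkdir -p pics; ls; python3 - <<'E'
from station import monitor, eyes, job, manip
import cv2,numpy as np
s=monitor.sense();print(s['t'],s['tcp_pos'],s['tool_rot'],s['finger_gap'],manip.nose_length)
for n in ['scene','top']:
    d=eyes.snapshot(n);np.savez(f'pics/{n}0.npz',**d);cv2.imwrite(f'pics/{n}0.png',d['pixels'][:,:,::-1]);print(n,d['eye'],np.round(d['attitude'],3).tolist())
E
```

```text
pics
0.0 [0.26166776 0.56680386 0.24433025] [ 2.14714695e-01  9.76676191e-01 -1.01127882e-03 -4.40562431e-04] 0.9988789663267479 0.014
scene [ 1.36834939 -0.26105841  1.11360134] [0.766, 0.543, -0.207, -0.277]
top [ 0.38036428 -0.00891391  1.5607911 ] [0.709, -0.702, 0.041, -0.052]
```

View pics/top0.png

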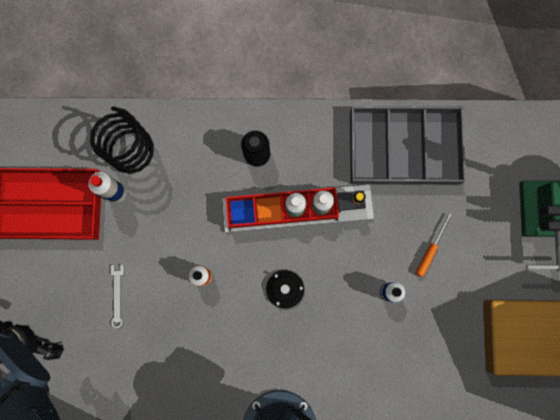

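View pics/scene0.png

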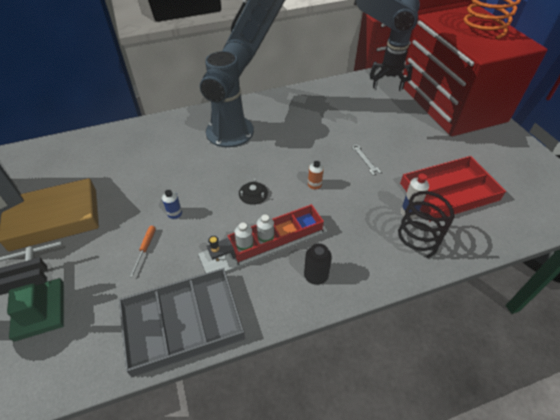

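The top view (image right = −y, image up = +x) shows the orange tin at (201,275) and the blue tin at (394,292). The blue pad is at (242,210) and the orange pad at (269,208). The grey tins are at (296,203) and (323,201), and the knob's yellow dot is at (359,197). The scene view agrees.

```bash
cat > h.py <<'E'
import numpy as np,cv2
from scipy.spatial.transform import Rotation as R
def ray(d,uv):
    K=d['intrinsics'];v=np.linalg.solve(K,[uv[0],uv[1],1.]);return R.from_quat(d['attitude']).apply(v)
def atz(d,uv,z):
    r=ray(d,uv);e=np.array(d['eye']);return e+r*(z-e[2])/r[2]
def cloud(d):
    D=d['depth'];v,u=np.indices(D.shape);p=np.stack([u,v,np.ones_like(u)],-1)@np.linalg.inv(d['intrinsics']).T*D[...,None]
    return R.from_quat(d['attitude']).apply(p.reshape(-1,3)).reshape(p.shape)+d['eye']
def blob(m,c,w):
    "mask limited to window half-size w around pixel c"
    k=np.zeros_like(m);u,v=c;k[v-w:v+w,u-w:u+w]=1;m=m&k;v,u=np.nonzero(m);return np.array([u.mean(),v.mean()]),m
def hsv(d): 
    h=cv2.cvtColor(d['pixels'],cv2.COLOR_RGB2HSV);return [h[...,i].astype(int) for i in range(3)]
E
python3 - <<'E'
from h import *
d=dict(np.load('pics/top0.npz'));P=cloud(d);h,s,v=hsv(d);np.set_printoptions(precision=4,suppress=True)
for n,c,w,m,z in [('bpad',(242,210),14,(h>100)&(h<130)&(s>150),.028),('opad',(269,208),13,(h>7)&(h<20)&(s>150),.028),('dot',(359,197),6,(h>20)&(h<35)&(s>130),.125),
  ('otincap',(201,275),9,v<60,.115),('btincap',(396,292),8,v<50,.115)]:
    uv,mm=blob(m,c,w);print(n,uv,mm.sum(),'plane',atz(d,uv,z),'depthmed',np.median(P[mm],0))
# by cloud: points of height near top
for n,c,w,lo,hi in [('ot',(201,275),20,.1,.125),('bt',(394,292),20,.1,.125),('g1',(296,203),14,.12,.15),('g2',(323,201),14,.12,.15),('knob',(359,197),12,.115,.135)]:
    uv,mm=blob((P[...,2]>lo)&(P[...,2]<hi),c,w);q=P[mm];print(n,mm.sum(),(q.min(0)+q.max(0))/2,q.mean(0),np.median(q[:,2]))
m=(P[...,2]>.055)&(P[...,2]<.072)&((h<8)|(h>172))&(s>120)
uv,mm=blob(m,(282,208),65);r=cv2.minAreaRect(P[mm][:,:2].astype(np.float32)*1000);print('rim',mm.sum(),r)
E
```

```text
bpad [241.9019 211.3966] 469 plane [0.6014 0.1165 0.028 ] depthmed [0.6018 0.1162 0.0298]
opad [268.5483 208.9108] 538 plane [0.6092 0.0402 0.028 ] depthmed [0.6086 0.0391 0.0297]
dot [359.3284 196.2836] 67 plane [ 0.6308 -0.2063  0.125 ] depthmed [ 0.631  -0.2063  0.1267]
otincap [196.7925 275.0566] 53 plane [0.4166 0.2266 0.115 ] depthmed [0.4167 0.2263 0.118 ]
btincap [396.0741 291.7222] 54 plane [ 0.3778 -0.3018  0.115 ] depthmed [ 0.3772 -0.3015  0.1155]
ot 124 [0.4184 0.2258 0.1114] [0.4173 0.2255 0.1106] 0.11228545632411735
bt 108 [ 0.3757 -0.2994  0.1121] [ 0.3776 -0.3004  0.1112] 0.1131135188012643
g1 189 [ 0.6146 -0.0351  0.1343] [ 0.6126 -0.0346  0.1304] 0.12646026823607315
g2 199 [ 0.6207 -0.1078  0.1332] [ 0.6212 -0.1083  0.1297] 0.12628068254675928
knob 106 [ 0.6318 -0.2068  0.1243] [ 0.6314 -0.206   0.126 ] 0.12591250900806006
rim 749 ((662.04541015625, 7.1244659423828125), (187.941162109375, 313.083984375), 5.541654109954834)
```

```bash
cat >> h.py <<'E'
def to(target,yaw=None):
    "remaining shift in the tool frame as full-scale fractions; yaw = desired world angle of tool y"
    from station import monitor
    s=monitor.sense();r=R.from_quat(s['tool_rot']);M=r.as_matrix()
    print('t %.1f tcp'%s['t'],np.round(s['tcp_pos'],4),'yaw %.4f'%np.arctan2(M[1,1],M[0,1]),'z',np.round(M[:,2],4),'F',np.round(s['force'],1),'gap',round(s['finger_gap'],3),'gf',np.round(s['gripper_force'],1),'q6 %.2f'%s['q'][5])
    print('frac',np.round(r.inv().apply(np.array(target)-s['tcp_pos'])/.8,4))
    if yaw is not None:
        t=[[-np.sin(yaw),np.cos(yaw),0],[np.cos(yaw),np.sin(yaw),0],[0,0,-1]];T=np.array(t).T
        print('turn frac',np.round(R.from_matrix(M.T@T).as_rotvec()/.12,3))
E
python3 -m pendant '[[[0,0,0,0,0,1,1],[0,0,0,0,0,1,1],[0,0,0,0,0,1,1],[0,0,0,0,0,1,1],[0,0,0,0,0,1,1],[0,0,0,0,0,1,1],[0,0,0,0,0,1,1],[0,0,0,0,0,1,1],[0,0,0,0,0,0.7,1],[-0.055,0.019,0,0,0,0,1],[-0.055,0.019,0,0,0,0,1],[-0.055,0.019,0,0,0,0,1],[-0.055,0.019,0,0,0,0,1],[-0.055,0.019,0,0,0,0,1],[-0.055,0.019,0,0,0,0,1],[-0.055,0.019,0,0,0,0,1],[-0.055,0.019,0,0,0,0,1],[0,0,0,0,0,0,1],[0,0,0,0,0,0,1]]]' 30
python3 - <<'E'
from h import *
from station import eyes
to([.4175,.2260,.244],.093)
d=eyes.snapshot('wrist');np.savez('pics/w1.npz',**d);cv2.imwrite('pics/w1.png',d['pixels'][:,:,::-1]);print(d['eye'],d['attitude'])
E
```

```text
t: 2.0
tcp_pos: [0.4164, 0.2274, 0.2451]
tool_rot: [0.674, 0.738, -0.0, -0.0]
force: [-0.5, 1.1, 0.4]
finger_gap: 1.006
gripper_force: 0.0
t 2.0 tcp [0.4164 0.2274 0.2451] yaw 0.0907 z [-9.e-04  2.e-04 -1.e+00] F [-0.5  1.1  0.4] gap 1.006 gf 0.0 q6 0.17
frac [-0.0018  0.0012  0.0014]
turn frac [-0.007 -0.003 -0.02 ]
[0.40927055 0.30780992 0.37352087] [0.98646553 0.04390108 0.00652004 0.15784783]
```

View pics/w1.png

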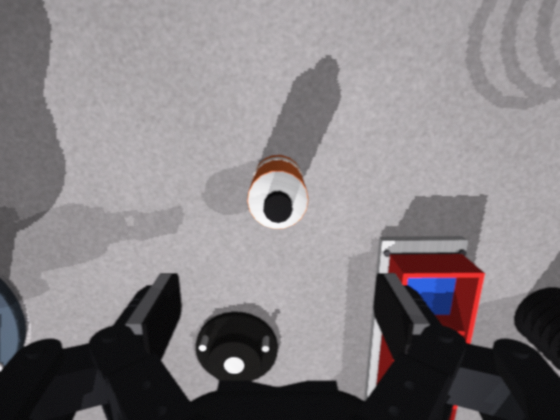

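Wrist view: orange tin cap at (278,207), blue pad at (432,294), and the strut mount (black) at (236,345). I'll refine the tin axis from the cap.

```bash
python3 - <<'E'
from h import *
d=dict(np.load('pics/w1.npz'));P=cloud(d);h,s,v=hsv(d)
uv,mm=blob(v<60,(278,207),18);q=P[mm];print(uv,mm.sum(),atz(d,uv,.115),np.median(q,0),q.min(0),q.max(0))
c=atz(d,uv,.115);to([c[0],c[1],.063])
# crate rim edges in view
m=(P[...,2]>.060)&(P[...,2]<.070)&((h<8)|(h>172))&(s>120);q=P[m];print(m.sum(),q.min(0),q.max(0))
E
```

```text
[277.55486862 206.21174652] 647 [0.41666468 0.22598383 0.115     ] [0.41671465 0.2259609  0.11464914] [0.40620084 0.21286245 0.10426465] [0.42714901 0.30780992 0.37352087]
t 2.0 tcp [0.4159 0.2283 0.2451] yaw 0.0929 z [-1.e-03  3.e-04 -1.e+00] F [-0.1 -1.   0.1] gap 0.998 gf 0.0 q6 0.17
frac [-0.0031  0.0009  0.2276]
1070 [ 0.55358712 -0.04517276  0.0600035 ] [0.65536482 0.15790272 0.0665598 ]
```

```bash
python3 -m pendant '[[[-0.003,0.001,0.05,0,0,0,1],[0,0,0.05,0,0,0,1],[0,0,0.05,0,0,0,1],[0,0,0.03,0,0,0,1],[0,0,0.03,0,0,0,1],[0,0,0.0176,0,0,0,1],[0,0,0,0,0,0,1]]]' 45
python3 -c "
from h import *
to([.4167,.226,.063],.093)"
python3 -m pendant '[[[0,0,0,0,0,0,0.4],[0,0,0,0,0,0,0.2],[0,0,0,0,0,0,0.2],[0,0,0,0,0,0,0.2],[0,0,0,0,0,0,0.2],[0,0,0,0,0,0,0.2],[0,0,0,0,0,0,0.2],[0,0,0,0,0,0,0.2]]]' 45
python3 -c "
from h import *
to([.4167,.226,.2],.093)"
```

```text
t: 2.75
tcp_pos: [0.4151, 0.2272, 0.0614]
tool_rot: [0.672, 0.741, -0.002, -0.001]
force: [-1.1, -0.2, -0.1]
finger_gap: 1.001
gripper_force: 0.0
t 2.8 tcp [0.4151 0.2272 0.0614] yaw 0.0969 z [-0.0046 -0.0011 -1.    ] F [-1.1 -0.2 -0.1] gap 1.001 gf 0.0 q6 0.17
frac [-0.0017  0.0018 -0.002 ]
turn frac [-0.039  0.005  0.033]
t: 3.55
tcp_pos: [0.4175, 0.2265, 0.0643]
tool_rot: [0.673, 0.739, 0.001, 0.0]
force: [-1.2, 2.6, 6.1]
finger_gap: 0.622
gripper_force: 47.3
t 3.5 tcp [0.4175 0.2265 0.0643] yaw 0.0936 z [ 0.0016  0.001  -1.    ] F [-1.2  2.6  6.1] gap 0.622 gf 47.3 q6 0.17
frac [-0.0004 -0.0007 -0.1696]
turn frac [ 0.014 -0.007  0.005]
```

```bash
python3 -m pendant '[[[0,0,-0.02,0,0,0,0.2],[0,0,-0.05,0,0,0,0.2],[0,0,-0.05,0,0,0,0.2],[0,0,-0.05,0,0,0,0.2],[0,0,0,0,0,0,0.2]]]' 45
python3 - <<'E'
from h import *
from scipy.optimize import least_squares
d=dict(np.load('pics/w1.npz'));P=cloud(d);h,s,v=hsv(d)
m=(P[...,2]>.062)&(P[...,2]<.068)&((h<8)|(h>172))&(s>120);q=P[m][:,:2]
# rim points lie on wall centrelines: long walls x=+-39.5, ends/dividers y=0,+-75,+-153(ish)
def res(p,q=q):
    c,sn=np.cos(p[2]),np.sin(p[2]);a=q-p[:2];X=a[:,0]*c+a[:,1]*sn;Y=-a[:,0]*sn+a[:,1]*c
    dx=np.abs(np.abs(X)-.0395)-.0025;dy=np.min(np.abs(np.abs(Y)[:,None]-[0,.075,.153]),1)-.0025
    return np.minimum(np.maximum(dx,0),np.maximum(dy,0))
from itertools import product
for name,qq in [('wrist',q)]:
    best=least_squares(lambda p:res(p,qq),[.612,.004,.093],loss='soft_l1',f_scale=.001,diff_step=1e-4,x_scale=[.01,.01,.05]);print(name,len(qq),best.x,np.sqrt(best.cost/len(qq)))
    X=[.612,.004,.093]
A=np.array([[0,.1125],[0,.0375],[0,-.21]]);B=np.array([[.6014,.1165],[.6092,.0402],[.6311,-.2064]])
f=lambda p:(B-p[:2]-A@np.array([[np.cos(p[2]),np.sin(p[2])],[-np.sin(p[2]),np.cos(p[2])]])).ravel()
t=least_squares(f,X);print('top',t.x,t.fun.round(4))
for n,p in [('w',best.x),('t',t.x)]:
    M=np.array([[np.cos(p[2]),-np.sin(p[2])],[np.sin(p[2]),np.cos(p[2])]]);print(n,[(p[:2]+M@[0,y]).round(4) for y in (.1125,.0375,-.21)])
to([.6,.2,.2])
E
```

```text
t: 4.05
tcp_pos: [0.4204, 0.2268, 0.2039]
tool_rot: [0.673, 0.74, 0.005, 0.003]
force: [1.1, -0.1, -2.0]
finger_gap: 0.626
gripper_force: 49.2
wrist 922 [ 0.60994791 -0.00094489  0.09440406] 6.852816214429604e-05
top [0.61208374 0.00335069 0.0909381 ] [-0.0005  0.0011  0.0005 -0.0005 -0.0001 -0.0006]
w [array([0.5993, 0.1111]), array([0.6064, 0.0364]), array([ 0.6297, -0.21  ])]
t [array([0.6019, 0.1154]), array([0.6087, 0.0407]), array([ 0.6312, -0.2058])]
t 4.0 tcp [0.4204 0.2268 0.2039] yaw 0.0940 z [ 0.0114  0.0029 -0.9999] F [ 1.1 -0.1 -2. ] gap 0.626 gf 49.2 q6 0.17
frac [-0.0544  0.2203  0.0074]
```

```bash
python3 -m pendant '[[[-0.008,0.035,-0.02,0,0,0,0.2],[-0.008,0.037,-0.02,0,0,0,0.2],[-0.008,0.037,-0.02,0,0,0,0.2],[-0.008,0.037,0,0,0,0,0.2],[-0.008,0.037,0,0,0,0,0.2],[-0.008,0.037,0,0,0,0,0.2],[0,0,0,0,0,0,0.2],[0,0,0,0,0,0,0.2]]]' 45
python3 - <<'E'
from h import *
from station import eyes
to([.6,.2,.2],.093)
d=eyes.snapshot('wrist');np.savez('pics/w2.npz',**d);cv2.imwrite('pics/w2.png',d['pixels'][:,:,::-1]);print(d['eye'],d['attitude'])
E
```

```text
t: 4.85
tcp_pos: [0.5951, 0.2036, 0.2449]
tool_rot: [0.673, 0.739, -0.002, -0.001]
force: [-0.2, 0.1, -3.2]
finger_gap: 0.621
gripper_force: 49.3
t 4.8 tcp [0.5951 0.2036 0.2449] yaw 0.0930 z [-4.5e-03 -7.0e-04 -1.0e+00] F [-0.2  0.1 -3.2] gap 0.621 gf 49.3 q6 0.06
frac [-0.0051  0.0059  0.056 ]
turn frac [-0.038  0.002 -0.   ]
[0.58824458 0.28416616 0.37323583] [0.98635558 0.04534874 0.00488543 0.15818436]
```

View pics/w2.png

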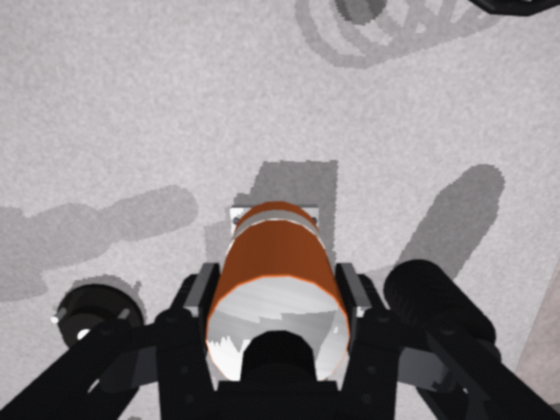

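The carried tin hides the crate here, so I see only the end edge of the docking plate at about (275,213). I'll resolve the 4 mm y disagreement using rim fits from all three cameras.

```bash
python3 - <<'E'
from h import *
from scipy.optimize import least_squares
np.set_printoptions(precision=4,suppress=True)
def loc(p,q):
    c,sn=np.cos(p[2]),np.sin(p[2]);a=q[:,:2]-p[:2];return a[:,0]*c+a[:,1]*sn,-a[:,0]*sn+a[:,1]*c
for n in ['top0','scene0','w1']:
    d=dict(np.load(f'pics/{n}.npz'));P=cloud(d);h,s,v=hsv(d)
    red=((h<8)|(h>172))&(s>110);q=P[red];X,Y=loc([.611,.002,.093],q)
    k=(abs(X)<.06)&(abs(Y)<.18)&(q[:,2]>.055);q=q[k];X=X[k];Y=Y[k]
    zt=np.percentile(q[:,2],80);t=abs(q[:,2]-zt)<.003
    print(n,'rim z',zt,'n',t.sum())
    # edges: x extents in the mid-length, y extents; dividers
    for lab,A in [('X',X[t&(abs(Y)<.15)&(abs(X)>.03)]),('Y',Y[t&(abs(X)<.03)])]:
        hist,e=np.histogram(A,bins=np.arange(-.17,.171,.002));print(lab,{round(float(a+.001)*1000):int(b) for a,b in zip(e,hist) if b>3})
E
```

```text
top0 rim z 0.06812670667296321 n 311
X {-43: 7, -41: 41, -39: 48, -37: 19, 37: 33, 39: 40, 41: 38, 43: 6}
Y {-155: 4, -153: 9, -151: 11, -149: 4, 153: 6, 155: 7}
scene0 rim z 0.0645750656615538 n 256
X {-41: 12, -39: 17, -37: 18, -35: 19, 39: 29, 41: 44, 43: 30, 45: 17}
Y {-157: 10, -155: 8, 147: 5, 149: 10}
w1 rim z 0.06491989468405723 n 941
X {-43: 29, -41: 18, -39: 9, -37: 4, 31: 7, 33: 4, 35: 91, 37: 177, 39: 154, 41: 51}
Y {147: 19, 149: 87, 151: 110, 153: 95}
```

```bash
python3 -m pendant '[[[-0.05,-0.001,0,-0.04,0,0,0.2],[-0.05,-0.001,0,0,0,0,0.2],[-0.05,-0.001,0,0,0,0,0.2],[-0.04,-0.001,0,0,0,0,0.2],[-0.0163,0,0,0,0,0,0.2],[0,0,0.03,0,0,0,0.2],[0,0,0.03,0,0,0,0.2],[0,0,0,0,0,0,0.2],[0,0,0,0,0,0,0.2],[0,0,0,0,0,0,0.2]]]' 45
python3 - <<'E'
from h import *
from station import eyes
to([.6075,.039,.092],.093)
d=eyes.snapshot('wrist');np.savez('pics/w3.npz',**d);cv2.imwrite('pics/w3.png',d['pixels'][:,:,::-1])
E
```

```text
t: 5.9
tcp_pos: [0.6092, 0.0403, 0.2005]
tool_rot: [0.673, 0.74, 0.003, 0.003]
force: [0.7, 0.2, -2.8]
finger_gap: 0.623
gripper_force: 49.3
t 5.9 tcp [0.6092 0.0403 0.2005] yaw 0.0949 z [ 7.1e-03  3.0e-04 -1.0e+00] F [ 0.7  0.2 -2.8] gap 0.623 gf 49.3 q6 -0.21
frac [-0.0014 -0.0033  0.1356]
turn frac [0.059 0.003 0.016]
```

View pics/w3.png

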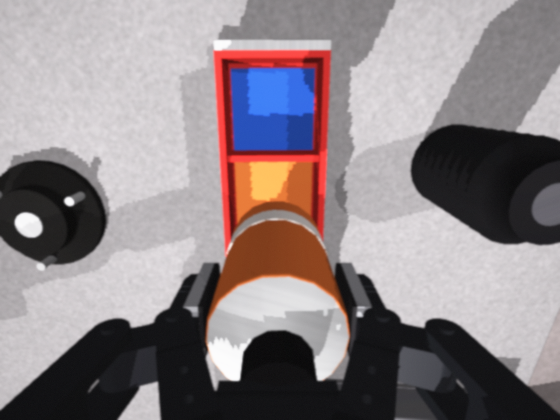

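The wrist view now shows the blue cell nearly from above: pad at (272,108), rim from x=215 to 330, divider at row 158. The held orange tin is over its own cell. I'll refit the crate from this near-nadir view.

```bash
python3 - <<'E'
from h import *
np.set_printoptions(precision=4,suppress=True)
d=dict(np.load('pics/w3.npz'));P=cloud(d);h,s,v=hsv(d)
red=((h<8)|(h>172))&(s>110);q=P[red];p=[.611,.0012,.0925]
c,sn=np.cos(p[2]),np.sin(p[2]);a=q[:,:2]-p[:2];X=a[:,0]*c+a[:,1]*sn;Y=-a[:,0]*sn+a[:,1]*c
k=(abs(X)<.06)&(Y<.18)&(Y>.0)&(abs(q[:,2]-.065)<.003);X=X[k];Y=Y[k];print(k.sum(),np.median(q[k,2]))
for lab,A in [('Xn',X[(Y<.1)&(abs(X)>.03)]),('Xf',X[(Y>.1)&(abs(X)>.03)]),('Y',Y[(abs(X)<.03)])]:
    hist,e=np.histogram(A,bins=np.arange(-.17,.171,.001));print(lab,{round(float(a+.0005)*1000,1):int(b) for a,b in zip(e,hist) if b>5})
m=(h>100)&(h<130)&(s>120);uv,mm=blob(m,(272,108),60);b=P[mm];print('pad',atz(d,uv,.028),np.median(b[:,2]),cv2.minAreaRect((b[:,:2]*1000).astype(np.float32)))
E
```

```text
3373 0.0647709010986382
Xn {-42.5: 62, -41.5: 148, -40.5: 146, -39.5: 143, -38.5: 145, -37.5: 144, 36.5: 101, 37.5: 128, 38.5: 132, 39.5: 131, 40.5: 141, 41.5: 54}
Xf {-42.5: 83, -41.5: 99, -40.5: 106, -39.5: 103, -38.5: 101, -37.5: 68, -36.5: 13, -35.5: 11, -34.5: 13, -33.5: 10, -32.5: 11, -31.5: 12, -30.5: 10, 30.5: 9, 31.5: 12, 32.5: 11, 33.5: 9, 34.5: 13, 35.5: 10, 36.5: 120, 37.5: 94, 38.5: 110, 39.5: 99, 40.5: 97}
Y {148.5: 85, 149.5: 159, 150.5: 95, 151.5: 163, 152.5: 89, 153.5: 81}
pad [0.5995 0.113  0.028 ] 0.02780408062113493 ((599.7867431640625, 111.4684829711914), (69.6087875366211, 67.04253387451172), 5.4013848304748535)
```

```bash
python3 -m pendant '[[[-0.003,-0.003,0,0.03,0,0,0.2],[0,0,0.02,0,0,0,0.2],[0,0,0.025,0,0,0,0.2],[0,0,0.025,0,0,0,0.2],[0,0,0.02,0,0,0,0.2],[0,0,0.02,0,0,0,0.2],[0,0,0.01,0,0,0,0.2],[0,0,0,0,0,0,0.2],[0,0,0,0,0,0,0.2],[0,0,0,0,0,0,0.2]]]' 45
python3 - <<'E'
from h import *
to([.6075,.0378,.092],.093)
E
```

```text
t: 6.95
tcp_pos: [0.6074, 0.037, 0.1044]
tool_rot: [0.673, 0.74, 0.001, 0.001]
force: [-0.3, -1.4, -3.1]
finger_gap: 0.621
gripper_force: 49.3
t 7.0 tcp [0.6074 0.037  0.1044] yaw 0.0940 z [ 3.4e-03 -2.0e-04 -1.0e+00] F [-0.3 -1.4 -3.1] gap 0.621 gf 49.3 q6 -0.22
frac [0.001  0.0002 0.0154]
turn frac [0.028 0.004 0.009]
```

```bash
python3 -m pendant '[[[0,0,0.006,0,0,0,0.2],[0,0,0.004,0,0,0,0.2],[0,0,0.002,0,0,0,0.2],[0,0,0,0,0,0,0.2],[0,0,0,0,0,0,0.2]]]' 45
python3 -m pendant '[[[0,0,0.00125,0,0,0,0.2],[0,0,0.00125,0,0,0,0.2],[0,0,0,0,0,0,0.2],[0,0,0,0,0,0,0.2]]]' 45
```

```text
t: 7.45
tcp_pos: [0.6065, 0.0371, 0.0935]
tool_rot: [0.673, 0.74, 0.0, 0.0]
force: [-0.2, -0.0, -3.0]
finger_gap: 0.62
gripper_force: 49.2
t: 7.85
tcp_pos: [0.6067, 0.0371, 0.0924]
tool_rot: [0.673, 0.74, 0.001, 0.001]
force: [-1.7, -1.1, 3.5]
finger_gap: 0.626
gripper_force: 49.9
```

```bash
python3 -m pendant '[[[0,0,0,0,0,0,0.7],[0,0,0,0,0,0,0.8],[0,0,0,0,0,0,0.85],[0,0,0,0,0,0,0.85],[0,0,0,0,0,0,0.85],[0,0,-0.02,0,0,0,0.85],[0,0,-0.05,0,0,0,1],[0,0,-0.05,0,0,0,1],[0,0,-0.05,0,0,0,1],[0,0,-0.05,0,0,0,1],[0,0,0,0,0,0,1],[0,0,0,0,0,0,1]]]' 45
python3 - <<'E'
from h import *
from station import eyes
to([.3777,-.301,.27],.093)
d=eyes.snapshot('wrist');np.savez('pics/w4.npz',**d);cv2.imwrite('pics/w4.png',d['pixels'][:,:,::-1])
E
```

```text
t: 9.05
tcp_pos: [0.6066, 0.0371, 0.2687]
tool_rot: [0.673, 0.74, 0.001, 0.001]
force: [-0.8, -0.4, -0.7]
finger_gap: 0.997
gripper_force: 0.0
t 9.1 tcp [0.6066 0.0371 0.2687] yaw 0.0940 z [ 3.5e-03 -2.0e-04 -1.0e+00] F [-0.8 -0.4 -0.7] gap 0.997 gf 0.0 q6 -0.22
frac [-0.3939 -0.3245 -0.0026]
turn frac [0.029 0.004 0.009]
```

View pics/w4.png

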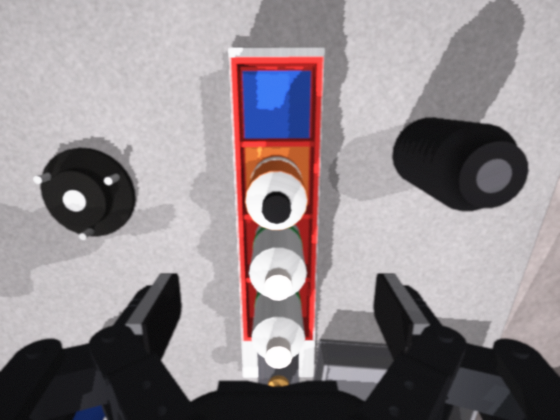

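The orange tin stands upright in the orange cell, with its cap at (277,207). The blue pad at (277,103) is clear and the grey tins are untouched. Next I'll move to the blue tin.

```bash
python3 -m pendant '[[[-0.04,-0.033,0,0,0,0,1],[-0.044,-0.036,0,0,0,0,1],[-0.044,-0.036,0,0,0,0,1],[-0.044,-0.036,0,0,0,0,1],[-0.044,-0.036,0,0,0,0,1],[-0.044,-0.036,0,0,0,0,1],[-0.044,-0.036,0,0,0,0,1],[-0.044,-0.036,0,0,0,0,1],[-0.044,-0.036,0,0,0,0,1],[0,0,0.02,0,0,0,1],[0,0,0,0,0,0,1],[0,0,0,0,0,0,1]]]' 45
python3 - <<'E'
from h import *
from station import eyes
d=eyes.snapshot('wrist');np.savez('pics/w5.npz',**d);P=cloud(d);h,s,v=hsv(d)
K=d['intrinsics'];pc=R.from_quat(d['attitude']).inv().apply(np.array([.3777,-.301,.115])-d['eye']);c=(K@pc/pc[2])[:2].astype(int);print(c)
uv,mm=blob((v<60)&(abs(P[...,2]-.113)<.01),tuple(c),30);q=P[mm];print(uv,mm.sum(),atz(d,uv,.115),np.median(q,0),np.ptp(q,0))
c=atz(d,uv,.115);to([c[0],c[1],.0635],.093)
E
```

```text
t: 10.3
tcp_pos: [0.3794, -0.2981, 0.2498]
tool_rot: [0.673, 0.739, 0.001, -0.002]
force: [0.4, -0.1, -0.9]
finger_gap: 1.0
gripper_force: 0.0
[275 206]
[274.91469194 210.835703  ] 633 [ 0.37789167 -0.30465014  0.115     ] [ 0.3779007  -0.30479434  0.11460782] [0.02186264 0.0229737  0.01333439]
t 10.3 tcp [ 0.38   -0.2981  0.2505] yaw 0.0949 z [-4.0e-04  2.4e-03 -1.0e+00] F [-0.1 -0.2  0.1] gap 1.0 gf 0.0 q6 -0.99
frac [-0.0084 -0.0034  0.2337]
turn frac [-0.001 -0.02   0.016]
```

```bash
python3 -m pendant '[[[-0.0083,-0.003,0.03,0,-0.02,0,1],[0,0,0.05,0,0,0,1],[0,0,0.05,0,0,0,1],[0,0,0.05,0,0,0,1],[0,0,0.03,0,0,0,1],[0,0,0.0237,0,0,0,1],[0,0,0,0,0,0,1],[0,0,0,0,0,0,1]]]' 45
python3 -c "
from h import *
to([.3779,-.3047,.0635],.093)"
python3 -m pendant '[[[0,0,0,0,0,0,0.4],[0,0,0,0,0,0,0.2],[0,0,0,0,0,0,0.2],[0,0,0,0,0,0,0.2],[0,0,0,0,0,0,0.2],[0,0,0,0,0,0,0.2],[0,0,0,0,0,0,0.2],[0,0,0,0,0,0,0.2]]]' 45
python3 -c "
from h import *
to([.3779,-.3047,.25],.093)"
```

```text
t: 11.15
tcp_pos: [0.3793, -0.3059, 0.0646]
tool_rot: [0.672, 0.74, -0.0, 0.001]
force: [-0.1, 0.2, 0.8]
finger_gap: 1.002
gripper_force: 0.0
t 11.2 tcp [ 0.3793 -0.3059  0.0646] yaw 0.0958 z [ 0.0014 -0.0022 -1.    ] F [-0.1  0.2  0.8] gap 1.002 gf 0.0 q6 -1.00
frac [ 0.0016 -0.0017  0.0014]
turn frac [0.01  0.019 0.023]
t: 11.95
tcp_pos: [0.379, -0.3069, 0.0657]
tool_rot: [0.673, 0.739, -0.0, 0.002]
force: [-0.0, 0.1, 6.5]
finger_gap: 0.621
gripper_force: 46.3
t 11.9 tcp [ 0.379  -0.3069  0.0657] yaw 0.0938 z [ 0.003  -0.0041 -1.    ] F [-0.   0.1  6.5] gap 0.621 gf 46.3 q6 -1.00
frac [ 0.0019 -0.0006 -0.2304]
turn frac [0.022 0.036 0.007]
```

```bash
python3 -m pendant '[[[0,0,-0.02,0,0,0,0.2],[0,0,-0.05,0,0,0,0.2],[0,0,-0.05,0,0,0,0.2],[0,0,-0.05,0,0,0,0.2],[0,0,-0.04,0,0,0,0.2],[0.01,0.007,-0.02,0,0,0,0.2],[0.04,0.026,0,0,0,0,0.2],[0.044,0.029,0,0,0,0,0.2],[0.044,0.029,0,0,0,0,0.2],[0.044,0.029,0,0,0,0,0.2],[0.044,0.029,0,0,0,0,0.2],[0.044,0.029,0,0,0,0,0.2],[0.044,0.029,0,0,0,0,0.2],[0.044,0.029,0,0,0,0,0.2],[0.044,0.029,0,0,0,0,0.2],[0.044,0.029,0,0,0,0,0.2],[0.033,0.0215,0,0,0,0,0.2],[0.015,0.008,0,0,0,0,0.2],[0,0,0,0,0,0,0.2],[0,0,0,0,0,0,0.2]]]' 45
python3 - <<'E'
from h import *
to([.6001,.1108,.094],.093)
from station import eyes
d=eyes.snapshot('scene');cv2.imwrite('pics/s2.png',cv2.resize(d['pixels'][100:320,150:420,::-1],None,fx=2.5,fy=2.5))
E
```

```text
t: 13.95
tcp_pos: [0.5977, 0.1109, 0.2472]
tool_rot: [0.673, 0.74, -0.002, 0.001]
force: [-0.4, 0.6, -2.4]
finger_gap: 0.621
gripper_force: 48.9
t 13.9 tcp [0.5977 0.1109 0.2472] yaw 0.0942 z [-8.0e-04 -3.3e-03 -1.0e+00] F [-0.4  0.6 -2.4] gap 0.621 gf 48.9 q6 -0.09
frac [0.0002 0.0031 0.1915]
turn frac [-0.009  0.027  0.01 ]
```

View pics/s2.png

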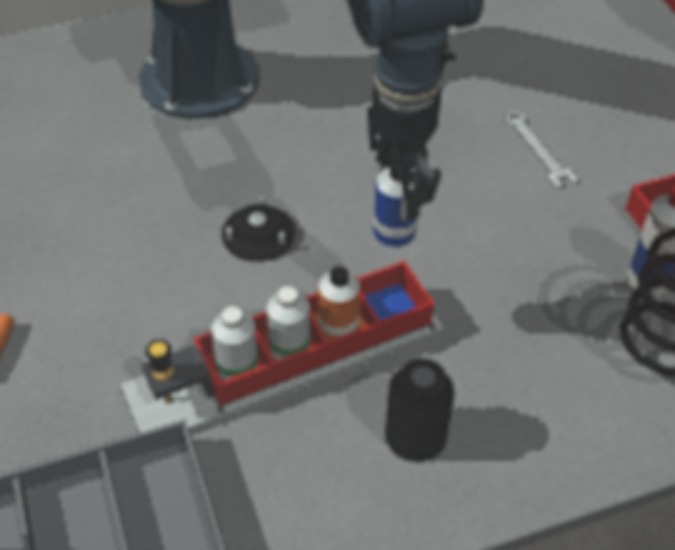

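The blue tin hangs upright at (395,205) in the crop, the orange tin is upright in its cell at (340,300), and the blue cell at (390,300) is free. Now I'll lower it.

```bash
python3 -m pendant '[[[0,0.002,0.03,0,0.02,0,0.2],[0,0.001,0.04,0,0,0,0.2],[0,0,0.03,0,0,0,0.2],[0,0,0.025,0,0,0,0.2],[0,0,0.02,0,0,0,0.2],[0,0,0.02,0,0,0,0.2],[0,0,0.01,0,0,0,0.2],[0,0,0,0,0,0,0.2],[0,0,0,0,0,0,0.2],[0,0,0,0,0,0,0.2]]]' 45
python3 - <<'E'
from h import *
to([.6001,.1108,.094],.093)
E
```

```text
t: 15.0
tcp_pos: [0.6022, 0.1116, 0.1088]
tool_rot: [0.673, 0.739, 0.001, 0.001]
force: [-0.9, 0.2, -3.6]
finger_gap: 0.621
gripper_force: 48.9
t 15.0 tcp [0.6022 0.1116 0.1088] yaw 0.0936 z [ 3.3e-03  1.0e-04 -1.0e+00] F [-0.9  0.2 -3.6] gap 0.621 gf 48.9 q6 -0.09
frac [-0.0007 -0.0028  0.0185]
turn frac [0.028 0.002 0.005]
```

```bash
python3 -m pendant '[[[0,-0.001,0.006,0,0,0,0.2],[0,0,0.005,0,0,0,0.2],[0,0,0.003,0,0,0,0.2],[0,0,0.001,0,0,0,0.2],[0,0,0,0,0,0,0.2],[0,0,0,0,0,0,0.2]]]' 45
python3 -m pendant '[[[0,0,0.00125,0,0,0,0.2],[0,0,0.00125,0,0,0,0.2],[0,0,0,0,0,0,0.2],[0,0,0,0,0,0,0.2]]]' 45
```

```text
t: 15.6
tcp_pos: [0.6008, 0.1119, 0.0957]
tool_rot: [0.673, 0.74, 0.0, 0.0]
force: [-0.0, 0.2, -3.0]
finger_gap: 0.621
gripper_force: 48.9
t: 16.0
tcp_pos: [0.6008, 0.1119, 0.0938]
tool_rot: [0.673, 0.74, 0.001, 0.001]
force: [-0.1, 0.1, -1.7]
finger_gap: 0.62
gripper_force: 49.1
```

```bash
python3 -m pendant '[[[0,0,0.00125,0,0,0,0.2],[0,0,0,0,0,0,0.2],[0,0,0,0,0,0,0.2],[0,0,0,0,0,0,0.2]]]' 45
```

```text
t: 16.4
tcp_pos: [0.6008, 0.1119, 0.0938]
tool_rot: [0.673, 0.74, 0.001, 0.001]
force: [-2.8, 0.3, 5.6]
finger_gap: 0.623
gripper_force: 49.7
```

```bash
python3 -m pendant '[[[0,0,0,0,0,0,0.7],[0,0,0,0,0,0,0.8],[0,0,0,0,0,0,0.85],[0,0,0,0,0,0,0.85],[0,0,0,0,0,0,0.85],[0,0,-0.02,0,0,0,0.85],[0,0,-0.05,0,0,0,1],[0,0,-0.05,0,0,0,1],[0,0,-0.05,0,0,0,1],[0,0,-0.04,0,0,0,1],[-0.04,0,0,0,0,0,1],[-0.048,0,0,0,0,0,1],[-0.05,0,0,0,0,0,1],[-0.05,0,0,0,0,0,1],[-0.05,0,0,0,0,0,1],[-0.05,0,0,0,0,0,1],[-0.05,0,0,0,0,0,1],[-0.04,0,0,0,0,0,1],[-0.02,0,0,0,0,0,1],[0,0,0,0,0,0,1]]]' 45
python3 - <<'E'
from h import *
from station import eyes
d=eyes.snapshot('wrist');np.savez('pics/w6.npz',**d);cv2.imwrite('pics/w6.png',d['pixels'][:,:,::-1])
P=cloud(d);h,s,v=hsv(d)
m=(h>20)&(h<35)&(s>130)&(v>90)&(abs(P[...,2]-.125)<.01);v_,u_=np.nonzero(m);uv=[u_.mean(),v_.mean()];print(uv,m.sum(),atz(d,uv,.125),np.median(P[m],0))
q=P[(abs(P[...,2]-.1245)<.004)&(np.hypot(P[...,0]-.631,P[...,1]+.208)<.03)];print('flange',len(q),(q.min(0)+q.max(0))/2,np.ptp(q,0))
c=atz(d,uv,.125);to([c[0],c[1],.25],.094)
d=eyes.snapshot('top');P=cloud(d);cv2.imwrite('pics/t2.png',d['pixels'][...,::-1])
E
```

```text
t: 18.4
tcp_pos: [0.6303, -0.2071, 0.2603]
tool_rot: [0.674, 0.739, 0.0, 0.0]
force: [-0.4, 0.3, 0.2]
finger_gap: 1.0
gripper_force: 0.0
[np.float64(278.19109461966605), np.float64(205.9090909090909)] 539 [ 0.63147379 -0.20989919  0.125     ] [ 0.63146346 -0.20973826  0.12567435]
flange 1090 [ 0.63181305 -0.2092401   0.12417088] [0.03096605 0.03078616 0.00705094]
t 18.4 tcp [ 0.6301 -0.2051  0.2603] yaw 0.0926 z [ 5.0e-04  1.4e-03 -1.0e+00] F [0.4 1.  0.2] gap 1.0 gf 0.0 q6 -0.58
frac [-0.0061  0.0012  0.0129]
turn frac [ 0.006 -0.011 -0.012]
```

View pics/w6.png

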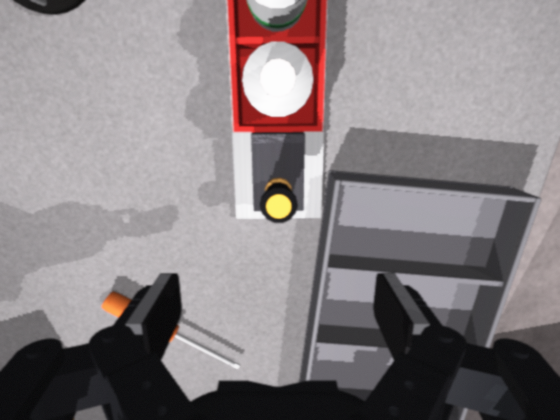

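Knob dot at (278,206), giving (0.6316, −0.2094, 0.125), which matches the expected flange height and size. A grey tray rim lies to the right, at about x=330 px, so I'll check its height and finger clearance.

```bash
python3 - <<'E'
from h import *
d=dict(np.load('pics/w6.npz'));P=cloud(d)
q=P[(P[...,0]>.645)&(P[...,0]<.72)&(abs(P[...,1]+.209)<.06)&(P[...,2]<.2)]
print(np.percentile(q[:,2],[50,90,99,100]));t=q[q[:,2]>.02];print(t[:,0].min() if len(t) else None)
for lo in (.65,.66,.67,.68,.69,.70):
    k=(q[:,0]>lo)&(q[:,0]<lo+.01);print(lo,q[k,2].max().round(3))
E
```

```text
[0.01335418 0.0741687  0.07604573 0.12594081]
0.6450065432327238
0.65 0.077
0.66 0.067
0.67 0.016
0.68 0.049
0.69 0.052
0.7 0.052
```

```bash
python3 -m pendant '[[[-0.0045,0.0014,0.02,0,0,0,0.8],[0,0,0.05,0,0,0,0.8],[0,0,0.05,0,0,0,0.8],[0,0,0.03,0,0,0,0.8],[0,0,0.02,0,0,0,0.8],[0,0,0.015,0,0,0,0.8],[0,0,0,0,0,0,0.8],[0,0,0,0,0,0,0.8],[0,0,0,0,0,0,0.8]]]' 40
python3 - <<'E'
from h import *
to([.6316,-.2094,.100],.094);to([.6316,-.2094,.100],.094)
E
```

```text
t: 19.4
tcp_pos: [0.6331, -0.209, 0.1143]
tool_rot: [0.673, 0.74, 0.001, 0.002]
force: [-0.7, 0.5, 0.3]
finger_gap: 0.799
gripper_force: 0.0
t 19.4 tcp [ 0.6331 -0.209   0.1143] yaw 0.0942 z [ 0.004  -0.0014 -1.    ] F [-0.7  0.5  0.3] gap 0.799 gf 0.0 q6 -0.58
frac [-0.0003 -0.0019  0.0178]
turn frac [0.032 0.014 0.001]
t 19.4 tcp [ 0.6331 -0.209   0.1143] yaw 0.0942 z [ 0.004  -0.0014 -1.    ] F [-0.7  0.5  0.3] gap 0.799 gf 0.0 q6 -0.58
frac [-0.0003 -0.0019  0.0178]
turn frac [0.032 0.014 0.001]
```

```bash
python3 -m pendant '[[[0,-0.001,0.01,0.02,0,0,0.8],[0,0,0.0075,0,0,0,0.6],[0,0,0,0,0,0,0.5],[0,0,0,0,0,0,0.5]]]' 40
python3 -m pendant '[[[0,0,0,0,0,0,0.35],[0,0,0,0,0,0,0.2],[0,0,0,0,0,0,0],[0,0,0,0,0,0,0],[0,0,0,0,0,0,0],[0,0,0,0,0,0,0],[0,0,0,0,0,0,0],[0,0,0,0,0,0,0]]]' 80
python3 - <<'E'
from h import *
to([.6316,-.2094,.124],.094)
E
```

```text
t: 19.8
tcp_pos: [0.631, -0.2087, 0.0984]
tool_rot: [0.673, 0.74, -0.001, -0.001]
force: [0.2, -0.0, -1.4]
finger_gap: 0.502
gripper_force: 0.0
t: 20.6
tcp_pos: [0.6316, -0.2088, 0.099]
tool_rot: [0.673, 0.74, -0.0, 0.0]
force: [-0.2, 0.6, 2.4]
finger_gap: 0.336
gripper_force: 78.4
t 20.6 tcp [ 0.6316 -0.2088  0.099 ] yaw 0.0939 z [-3.e-04 -4.e-04 -1.e+00] F [-0.2  0.6  2.4] gap 0.336 gf 78.4 q6 -0.58
frac [-0.0008 -0.     -0.0312]
turn frac [-0.003  0.003 -0.001]
```

```bash
python3 -m pendant '[[[0,0,-0.005,0,0,0,0],[0,0,-0.005,0,0,0,0],[0,0,-0.005,0,0,0,0],[0,0,0,0,0,0,0],[0,0,0,0,0,0,0],[0,0,0,0,0,0,0]]]' 80
python3 -m pendant '[[[0,0,-0.005,0,0,0,0],[0,0,-0.005,0,0,0,0],[0,0,-0.002,0,0,0,0],[0,0,0,0,0,0,0],[0,0,0,0,0,0,0],[0,0,0,0,0,0,0]]]' 80
python3 - <<'E'
from h import *
to([.6316,-.2094,.124],.094)
E
```

```text
t: 21.2
tcp_pos: [0.6314, -0.2087, 0.1104]
tool_rot: [0.673, 0.74, -0.0, -0.0]
force: [5.1, -0.2, -6.9]
finger_gap: 0.333
gripper_force: 79.6
t: 21.8
tcp_pos: [0.6314, -0.2088, 0.1195]
tool_rot: [0.673, 0.74, -0.0, -0.0]
force: [5.8, -1.2, -9.4]
finger_gap: 0.335
gripper_force: 79.8
t 21.8 tcp [ 0.6314 -0.2088  0.1195] yaw 0.0939 z [-9.e-04 -1.e-04 -1.e+00] F [ 5.8 -1.2 -9.4] gap 0.335 gf 79.8 q6 -0.58
frac [-0.0008  0.0001 -0.0057]
turn frac [-0.007  0.    -0.001]
```

```bash
python3 -m pendant '[[[0,0,-0.00125,0,0,0,0],[0,0,-0.00125,0,0,0,0],[0,0,0,0,0,0,0],[0,0,0,0,0,0,0],[0,0,0,0,0,0,0]]]' 80
python3 -m pendant '[[[0,0,-0.00125,0,0,0,0],[0,0,-0.00125,0,0,0,0],[0,0,0,0,0,0,0],[0,0,0,0,0,0,0],[0,0,0,0,0,0,0]]]' 80
python3 -m pendant '[[[0,0,-0.00125,0,0,0,0],[0,0,0,0,0,0,0],[0,0,0,0,0,0,0],[0,0,0,0,0,0,0]]]' 80
```

```text
t: 22.3
tcp_pos: [0.6314, -0.2087, 0.1214]
tool_rot: [0.673, 0.74, -0.0, -0.0]
force: [5.7, -0.9, -9.8]
finger_gap: 0.332
gripper_force: 79.9
t: 22.8
tcp_pos: [0.6314, -0.2087, 0.1232]
tool_rot: [0.673, 0.74, -0.0, -0.0]
force: [6.1, -1.9, -10.3]
finger_gap: 0.336
gripper_force: 79.8
t: 23.2
tcp_pos: [0.6313, -0.2087, 0.1233]
tool_rot: [0.673, 0.74, -0.0, -0.001]
force: [6.7, -1.6, -14.6]
finger_gap: 0.337
gripper_force: 80.1
```

```bash
python3 -m pendant '[[[0,0,-0.0008,0,0,0,0],[0,0,0,0,0,0,0],[0,0,0,0,0,0,0],[0,0,0,0,0,0,0],[0,0,0,0,0,0,0],[0,0,0,0,0,0,0]]]' 80
python3 - <<'E'
from h import *
from station import eyes
a=eyes.snapshot('scene')['pixels'][180:300,180:360,::-1];b=eyes.snapshot('top')['pixels'][170:310,180:420,::-1]
a=cv2.resize(a,(720,480))[:,:720];b=cv2.resize(b,(480,280));cv2.imwrite('pics/f.png',cv2.resize(a,(780,520)))
to([0.6316,-.2094,.124])
E
```

```text
t: 23.8
tcp_pos: [0.6314, -0.2087, 0.1233]
tool_rot: [0.673, 0.739, -0.0, -0.001]
force: [8.0, -1.5, -17.6]
finger_gap: 0.336
gripper_force: 80.4
t 23.9 tcp [ 0.6314 -0.2087  0.1233] yaw 0.0937 z [-1.5e-03  5.0e-04 -1.0e+00] F [  7.8  -1.5 -18.5] gap 0.337 gf 80.4 q6 -0.58
frac [-0.0009  0.0002 -0.0008]
```

View pics/f.png

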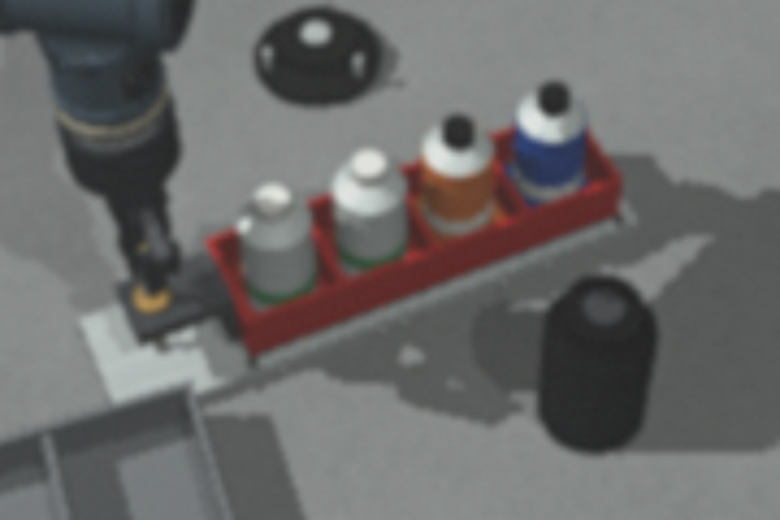

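The orange tin at (458,175) and the blue tin at (550,140) stand upright in their cells. The gripper at (150,250) holds the knob, lifted well clear of the brass collar, and the pull is firm against the stop.

```bash
python3 -c "
from station import job
print(job.sign_off())"
```

```text
the job is handed in; nothing more can be done
None
```

The job is handed in: the blue and orange tins stand upright in their matching cells, and the gripper is still holding the plunger up against its stop (about 24 mm of travel, 23.9 s on the robot's clock).

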